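# Bring the dough mixer up to second speed through its gear gate

## Task

Start the dough mixer the way a baker does: guide its gear lever through the zigzag gate from the stop slot to the far end of the first-speed slot (one dot), leave it in first for a good three seconds, then take it on through the gate to the far end of the second-speed slot (two dots) and let go. Leave the tin and the shaker that stand on the right of the mixer where they are.

Things in the scene. Friction and masses are not known exactly. Their poses are not given: they have to be found in the camera images.
- mixer: White table-top dough mixer, fixed, 170 mm deep, 435 mm wide. Its right end is a motor housing, 156 x 138 mm, with the gear gate and lever on top; the bowl is left of it. Origin: on the worktop under the centre of the gate; x points away from the robot at yaw 0, y to the left, towards the bowl. It turns by at most 0.25 rad. Gate positions below are in this frame, of the 9 mm shaft's axis, in mm.
- gate (a point): Centre of the gate, an aluminium plate 108 (x) by 92 (y) mm, its top 152 mm above the worktop. One continuous slot, 16 mm wide, is cut in it: four parallel lanes along y at x = -33 (stop), -11 (first speed), +11 (second) and +33 (third), 6 mm of metal between them. Stop, first and third have their blind end at the -y (right) side, second at the +y side; neighbours are joined only by openings.
- opening_one (a point): Middle of the opening between the stop and first lanes, 16 mm wide in y, at x = -22, y = +10, on the plate's top. From stop the shaft goes across to y = +10, through here to x = -11, then across to the first lane's end at y = -24.
- opening_two (a point): Middle of the opening between the first and second lanes, 16 mm wide in y, at x = 0, y = -10, on the plate's top. From first the shaft comes back to y = -10, goes through here to x = +11, then across to the second lane's end at y = +24. (There, at y = +10, a like opening leads on to the third lane: not wanted.)
- stop_slot (a point): Rest place of the shaft at stop (x = -33, y = -24), on the plate's top, near the blind end of its lane; a short bar is marked beside that end. The lever starts in this lane, with y between -24 and -12.
- first_slot (a point): Rest place of the shaft in first speed (x = -11, y = -24), on the plate's top; the shaft meets the blind end at y = -27.5. One dot is marked beside the end.
- second_slot (a point): Rest place of the shaft in second speed (x = +11, y = +24), on the plate's top; the shaft meets the blind end at y = +27.5. Two dots are marked beside the end. (Third, with three dots, is at x = +33, y = -24.)
- knob (a point): Centre of the lever's black ball knob, 36 mm in diameter, the part to grip; free all round, 228 mm above the worktop when upright. The lever is a straight 9 mm steel shaft tilting both ways about a pivot 33 mm above the mixer's origin; knob centre 195 mm from the pivot, gate plate 117 mm above it, so the knob moves 1.67 times as far as the shaft in the gate, and sinks up to 12 mm as it tilts.
- gear_along (a joint): Tilt a of the lever along the mixer's x (rad), positive to +x, 0 upright. Shaft in the gate: x = 117 tan(a) mm; stop -0.275, first -0.094, second +0.094, third +0.275. The lever is stiff (1 to 2 N at the knob) and stays where it is left; no spring.
- gear_across (a joint): Tilt b of the lever along the mixer's y (rad), positive to +y (the bowl), 0 upright. Shaft in the gate: y = 117 tan(b)/cos(a) mm; b is about -0.20 at the ends of stop and first, +0.20 at the end of second. Knob centre in the mixer's frame: x = 195 cos(b) sin(a), y = 195 sin(b), z = 33 + 195 cos(a) cos(b) mm. Stiff, no spring.
- bowl (a point): Centre of the mouth of the mixer's steel bowl, outer radius 102 mm, rim 168 mm high, 185 mm to +y from the mixer's origin. Beyond it, at y = 322, a column carries a level arm back over the bowl: 46 mm wide, from y = 168 to 344, top at 276 mm.
- tin_small: Small food tin, 57 mm in diameter and 72 mm high, standing right of the mixer; origin under its centre.
- shaker_a: Grey-topped shaker, 44 mm in diameter, 90 mm high, standing right of the mixer; origin under its centre.

How it is judged:
On the way, in this order (a step that is already met when the one before it is completed fails the run):
1. the lever is home in the first-speed slot and stays there for two seconds (value of joint gear_along between -0.14 and -0.045 rad and value of joint gear_across below -0.15 rad), for 2 s.
2. the lever is home in the second-speed slot (value of joint gear_along between 0.045 and 0.14 rad and value of joint gear_across above 0.15 rad), for 0.2 s.
At the end, for the whole second after the job is handed in: Lever let go and still at the blind end of the second-speed lane (gear_along 0.045 to 0.14, gear_across over 0.15 rad), after two seconds at the blind end of the first-speed lane (gear_along -0.14 to -0.045, gear_across under -0.15 rad) (all of step 2 and velocity of joint gear_across between -0.05 and 0.05 rad/s); the robot touches nothing.
It fails at once if the tin or the shaker is pushed more than 30 mm from its place (distance of any of tin_small, shaker_a from where it was at the start of the episode above 0.03 m).
It also fails if it takes over 53 s, if anything falls off the work surface, if the arm or the gripper's body presses on something with over 40 N, if the wrist force passes 120 N, or if a joint passes its speed limit or range.

## Robot

A 7-joint arm with a two-finger parallel gripper is mounted at the origin on a cart in front of the work surface, level with it; the furniture and walls round the work are solid. World frame = base frame: x ahead of the robot, y to its left, z up, the work surface at z = 0. Lengths are in m, angles in rad, forces in N, time in s.
With the tool pointing down it reaches from about 0.425 to 0.925 m from the base axis. Payload 6.8 kg.
Tool frame: the origin (TCP) lies midway between the tips of the shut fingers; the grasp point (between the pads) lies r.grip_point_offset behind it (r.grip_point_offset is the distance from the TCP to the grasp point, in m); z points along the fingers, y is the line along which they close (so a half turn about z gives the same grasp; the last joint's range is limited). The gripper opens to 85 mm and grips with 20 to 120 N. Pads are 22 mm wide; open, the fingers measure 114 mm over their backs; the gripper's body (76 mm by 85 mm) begins 54 mm behind the grasp point. The pads swing forward as they close: fully open they stand 13 mm farther back than shut.
Start: joints at [-1.311, 0.477, 0.022, 1.555, -0.011, 1.109, -0.083], TCP at [0.243, 0.63, 0.231] pointing down, gripper open.
Joint ranges: [-2.96, 2.96], [-0.34, 2.1], [-1.41, 1.46], [0.24, 2.44], [-1.37, 4.51], [0.17, 1.92], [-2.96, 2.96]. Speed limits (rad/s): [2.39, 2.39, 3.14, 3.14, 3.14, 3.14, 3.14].

## Interface

Orientations are given as a rotation vector (axis times angle).
In Python, from bench import r gives the robot as it stands. The module is installed in compiled form; this text tells all that it offers.
- The arm moves only by the shell command python3 -m crank 'ROWS' [FORCE]. ROWS is JSON, a list of rows, each a list of 5 numbers: the shift along the world's x, y, z in units of 200 mm (1.0 is 200 mm), then the turn about the world's z in units of 45 degrees (1.0 is 45 degrees), then the opening, from -1 (shut) to 1 (fully open). In form: [[dx, dy, dz, turn, jaw], ...]. A call has 1 to 8 rows; each row shifts and turns the commanded pose from where the row before left it; what a row does not reach is not made up. A row lasts 1/12 s, in which the tool goes at most 41.7 mm and 7.16 degrees, less where a joint would pass 70% of its speed; a pose out of reach is approached as far as the arm can. A call with a number of a shift or a turn outside -1 to 1 is refused whole. A call with a gripper value outside its range is refused whole. The fingers move at their own pace and stop on an object; FORCE is the grip in N (left out, the last holds). Time passes only in rows, so rows that do not move let the fingers close. It gives the time, the measured TCP pose, the force, the opening and the grip force at its end, in the units of the state.
- r.get_obs(): the state, without advancing time (a new reading comes with each control period).
- r.grab_frame(name): name is "side" or "top"; returns the picture (480x640x3 uint8, blue, green, red); there is no depth.
- r.camera_model(name): a dict with "fx", "fy", "cx", "cy" (pixels), "distortion" ([k1, k2, p1, p2, k3] as OpenCV has them; the pictures are not rectified), "R" (3x3) and "t" (3): a world point X has camera coordinates R X + t. Camera axes: x right, y down, z forward; pixel columns grow to the right and rows downward; lengths in m; the calibration is good to about 2 mm. A picture is of the moment at which its call begins. camera_model takes no time and is no camera call.
- r.hand_in(): hands the job in; it is judged then, once.
The state is a dict: "clock": time; "joints": joint angles; "qvel": joint speeds; "tau": joint torques, N m; "tcp_pos": TCP position; "orientation": TCP orientation; "contact_force": force on the tool from outside, world axes, zero at the start; "moment": the same for the moment, N m; "grip_width": finger opening in m; "gripper_force": force on a finger pad.
Only numpy, scipy, OpenCV 4.12 (cv2) and the standard library are available. Lean on these libraries where they do the work, as an engineer would, in place of code of your own. Each camera call takes 0.05 s, during which the arm holds its last target. There are 200 camera calls.

## Working session

There is one attempt and no reset: what is moved stays moved. The work goes in short steps, Python scripts to look and compute and a shell command to move; the robot and the scene stay as the last step left them, time stands still between calls to the robot, and variables do not carry over. Pictures are saved under pics/ and viewed, at most 10 in all, crops included, and the job is handed in when it is done.

```bash
mkdir -p pics; python3 - <<'E'
from bench import r
import cv2
for n in("side","top"):
    cv2.imwrite(f"pics/{n}0.png",r.grab_frame(n))
    m=r.camera_model(n); print(n,{k:(v if not hasattr(v,'tolist') else v.tolist()) for k,v in m.items()})
print(r.get_obs(), r.grip_point_offset)
E
```

```text
side {'fx': 522.6116408834865, 'fy': 522.6116408834865, 'cx': 319.3476624192744, 'cy': 236.32167426546349, 'distortion': [0.04483961125396268, 0.0, 0.0, 0.0, 0.0], 'R': [[-0.6081166053267495, -0.7938477111850041, 7.59750023658993e-05], [-0.6951341700141181, 0.5324521697200987, -0.482993967497672], [0.38338320255933683, -0.29376946472819404, -0.875623675781244]], 't': [0.22340604920457166, 0.5152366625815878, 0.8245485838073212]}
top {'fx': 561.5926895483431, 'fy': 561.5926895483431, 'cx': 312.6696543805581, 'cy': 237.11810623658567, 'distortion': [-0.04207192219228395, 0.0, 0.0, 0.0, 0.0], 'R': [[0.000552381514953339, -0.9998404731090534, -0.017852820721854856], [-0.991051318878656, 0.001835648507949888, -0.13346877441346292], [0.13348025405856304, 0.01776678720590792, -0.9908922055646829]], 't': [-0.13054812236817354, 0.578084529106214, 1.0518936250695181]}
{'clock': 0.1, 'joints': array([-1.31104848,  0.47774168,  0.02235366,  1.5563494 , -0.01147493,
        1.10930284, -0.08308326]), 'qvel': array([-1.24653661e-04,  6.16077650e-04, -4.04025538e-05, -2.59878341e-03,
       -1.57412128e-04, -1.06053195e-03,  7.02399538e-04]), 'tau': array([ 4.96265639e-03, -5.97762644e+01,  1.61403481e+00, -2.81958050e+01,
        1.27886530e-02,  4.99566886e-03, -1.79397011e-05]), 'tcp_pos': array([0.24256684, 0.62933658, 0.23040825]), 'orientation': array([-5.74473862e-01, -3.08846055e+00,  2.61603097e-03]), 'contact_force': array([-0.32811551, -0.66476003, -0.10973918]), 'moment': array([ 0.03777464,  0.03564845, -0.01564543]), 'gripper_force': 0.0, 'grip_width': 0.08548100770494071} 0.0187
```

View pics/side0.png

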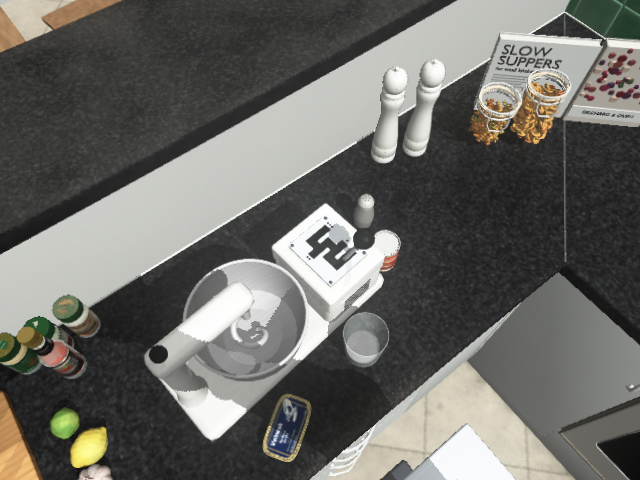

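View pics/top0.png

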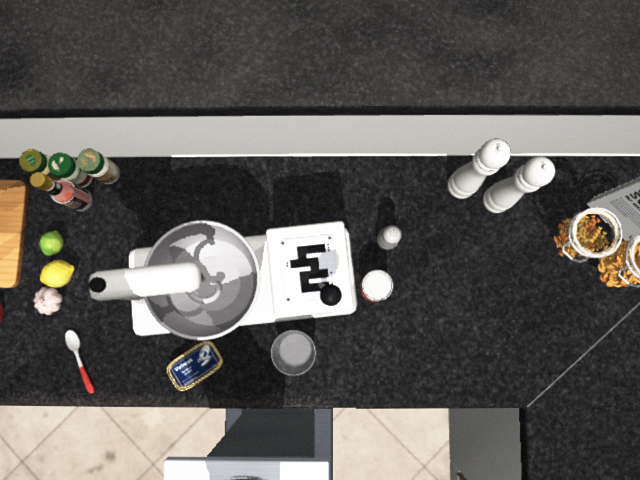

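The pictures show the mixer with its gate near (312,272) in the top view and the knob at about (331,295). The tin is at (377,285) and the shaker at (389,237). I'll enlarge the gate in both views.

```bash
python3 - <<'E'
import cv2,numpy as np
a=cv2.imread("pics/top0.png")[215:325,255:405]; b=cv2.imread("pics/side0.png")[190:290,265:415]
a=cv2.resize(a,(750,550),interpolation=cv2.INTER_CUBIC); cv2.imwrite("pics/topc.png",a)
cv2.imwrite("pics/sidec.png",cv2.resize(b,(750,500),interpolation=cv2.INTER_CUBIC))
E
```

```text
(no output)
```

View pics/topc.png

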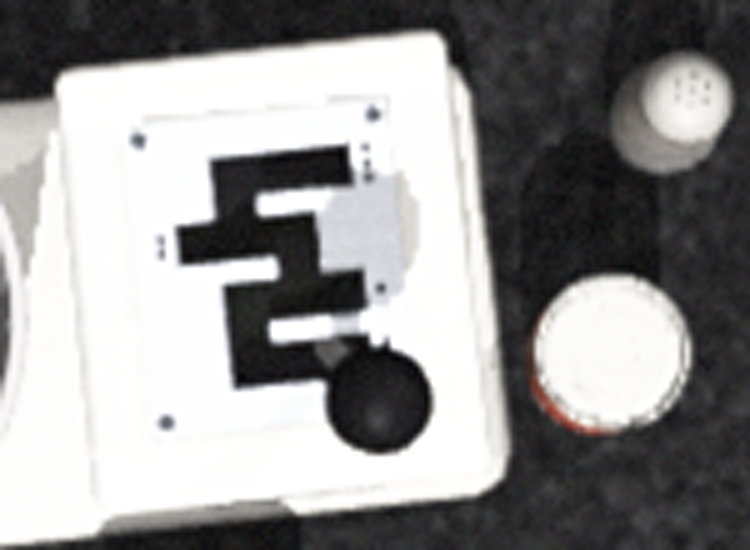

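View pics/sidec.png

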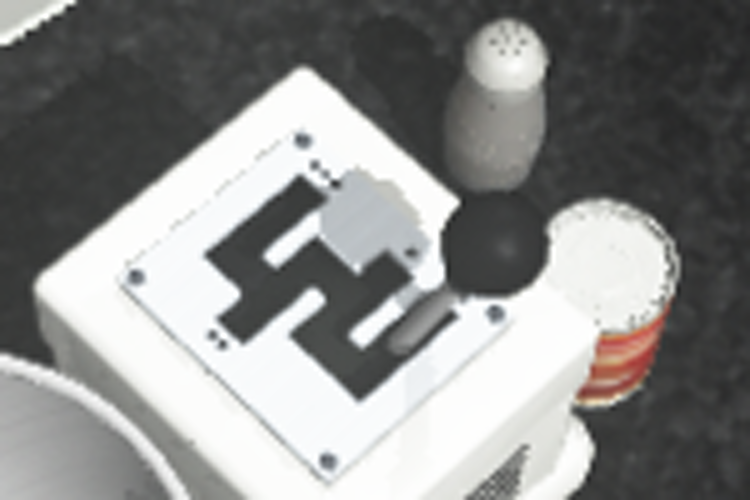

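```bash
cat > h.py <<'E'
from bench import r
import cv2,numpy as np
from scipy.optimize import least_squares
def proj(n,P):
    m=r.camera_model(n);K=np.array([[m['fx'],0,m['cx']],[0,m['fy'],m['cy']],[0,0,1]])
    return cv2.projectPoints(np.atleast_2d(P).astype(float),cv2.Rodrigues(np.array(m['R']))[0],np.array(m['t']),K,np.array(m['distortion']))[0].reshape(-1,2)
def W(p,P):
    c,s=np.cos(p[2]),np.sin(p[2]);P=np.atleast_2d(P)
    return np.c_[p[0]+c*P[:,0]-s*P[:,1],p[1]+s*P[:,0]+c*P[:,1],P[:,2]]
def knob(a,b): return np.array([.195*np.cos(b)*np.sin(a),.195*np.sin(b),.033+.195*np.cos(a)*np.cos(b)])
def ab(x,y): # shaft mm in gate
    a=np.arctan(x/117);return a,np.arctan(y*np.cos(a)/117)
E
python3 - <<'E'
from h import *
T=np.array([(-41,18,237,387),(-3,18,223,285),(3,32,180,266),(19,32,176,228),(41,18,210,160),(41,-32,348,147),(25,-32,353,184),(-3,-32,362,269),(-19,-32,367,306)],float)
S=np.array([(41,-32,302,175),(41,18,206,255),(19,32,219,321),(3,32,243,345),(-41,18,362,401),(-3,18,293,328),(-3,-32,385,250)],float)
px=lambda A,o:(A+.5)/5-.5+np.array(o)
m3=lambda A:np.c_[A[:,:2]/1000,np.full(len(A),.152)]
tp,sp=px(T[:,2:],(255,215)),px(S[:,2:],(265,190))
f1=lambda p:(proj("top",W(p,m3(T)))-tp).ravel()
f2=lambda p:(proj("side",W(p,m3(S)))-sp).ravel()
for nm,f in(("top",f1),("side",f2),("both",lambda p:np.r_[f1(p),f2(p)])):
    q=least_squares(f,[.55,-.1,0]);print(nm,q.x,np.sqrt(np.mean(q.fun**2)))
p=q.x
kt,ks=px(np.array([379.,400]),(255,215)),px(np.array([496.,243]),(265,190))
g=lambda v:np.r_[proj("top",W(p,knob(*v)))[0]-kt,proj("side",W(p,knob(*v)))[0]-ks]
k=least_squares(g,[-.27,-.15]);print("ab",k.x,k.fun,"knob",W(p,knob(*k.x)))
f=lambda X:np.r_[proj("top",X)[0]-kt,proj("side",X)[0]-ks]
print("free knob",least_squares(f,[.5,-.1,.22]).x)
np.save("p.npy",p)
for nm,x,y in(("stopop",-33,10),("firstop",-11,10),("first",-11,-24),("firstend",-11,-27.5),("f-10",-11,-10),("s-10",11,-10),("second",11,24),("send",11,27.5)):
    print(nm,ab(x,y),W(p,knob(*ab(x,y)))[0].round(4))
E
```

```text
top [ 0.50851588 -0.12670314  0.11907678] 0.7450812896628856
side [ 0.50657952 -0.12668321  0.11154616] 0.7240234766687557
both [ 0.5077833  -0.12676822  0.1190704 ] 0.8219249357798325
ab [-0.2682234 -0.1546468] [ 0.12712067  0.33722955 -0.29528086 -0.2050575 ] knob [[ 0.46065088 -0.16265722  0.21878351]]
free knob [ 0.46082402 -0.16281185  0.21786947]
stopop (np.float64(-0.27490984148067255), np.float64(0.08207585822288282)) [ 0.4535 -0.1172  0.22  ]
firstop (np.float64(-0.09374154154424845), np.float64(0.08489032075766169)) [ 0.4878 -0.1125  0.2264]
first (np.float64(-0.09374154154424845), np.float64(-0.2014572212236292)) [ 0.4947 -0.1676  0.2232]
firstend (np.float64(-0.09374154154424845), np.float64(-0.22987429982247345)) [ 0.4954 -0.173   0.222 ]
f-10 (np.float64(-0.09374154154424845), np.float64(-0.08489032075766169)) [ 0.4917 -0.1453  0.2264]
s-10 (np.float64(0.09374154154424845), np.float64(-0.08489032075766169)) [ 0.5278 -0.141   0.2264]
second (np.float64(0.09374154154424845), np.float64(0.2014572212236292)) [ 0.5209 -0.0859  0.2232]
send (np.float64(0.09374154154424845), np.float64(0.22987429982247345)) [ 0.5202 -0.0805  0.222 ]
```

The fit is good: mixer at about (0.508, -0.127), yaw 0.119, and knob at (0.461, -0.163, 0.218). Next I raise the tool and travel above the mixer.

```bash
python3 -m crank '[[0,0,0.17,0,1],[0,0,0.17,0,1],[0,0,0.17,0,1],[0,0,0.17,0,1],[0,0,0.17,0,1]]'
python3 -m crank '[[0.12,-0.165,0,0,1],[0.12,-0.165,0,0,1],[0.12,-0.165,0,0,1],[0.12,-0.165,0,0,1],[0.12,-0.165,0,0,1],[0.12,-0.165,0,0,1],[0.12,-0.165,0,0,1],[0.12,-0.165,0,0,1]]'
python3 -m crank '[[0,-0.165,0,0.15,1],[0,-0.165,0,0.15,1],[0,-0.165,0,0.15,1],[0,-0.165,0,0.15,1],[0,-0.165,0,0,1],[0,-0.165,0,0,1],[0,-0.165,0,0,1],[0,0,0,0,1]]'
python3 -c "
from bench import r
o=r.get_obs();print(o['joints'],o['orientation'])"
```

```text
clock: 0.52
tcp_pos: [0.2426, 0.6294, 0.4025]
orientation: [-0.575, -3.089, 0.001]
contact_force: [-0.4, 1.7, -0.1]
grip_width: 0.0852
gripper_force: 0.0
clock: 1.18
tcp_pos: [0.4354, 0.3638, 0.401]
orientation: [-0.574, -3.088, 0.001]
contact_force: [0.9, -0.2, -0.4]
grip_width: 0.0856
gripper_force: 0.0
clock: 1.85
tcp_pos: [0.435, 0.1276, 0.4015]
orientation: [-0.148, 3.138, -0.002]
contact_force: [-0.3, -1.0, -0.3]
grip_width: 0.0853
gripper_force: 0.0
[-0.72344038 -0.04273204  0.29053321  1.82387268  0.01358302  1.35902762
  1.22880282] [-1.47634432e-01  3.13804887e+00 -1.72031895e-03]
```

```bash
python3 -m crank '[[0.016,-0.181,0,0,1],[0.016,-0.181,0,0,1],[0.016,-0.181,0,0,1],[0.016,-0.181,0,0,1],[0.016,-0.181,0,0,1],[0.016,-0.181,0,0,1],[0.016,-0.181,0,0,1],[0.016,-0.181,0,0,1]]'
python3 -m crank '[[0,0,-0.15,0,1],[0,0,-0.15,0,1],[0,0,-0.15,0,1],[0,0,0,0,1],[0,0,0,0,1]]'
python3 -c "
from bench import r
import cv2
cv2.imwrite('pics/s1.png',r.grab_frame('side')[130:310,240:480])
a=cv2.imread('pics/s1.png');cv2.imwrite('pics/s1.png',cv2.resize(a,(720,540)))
print(r.get_obs()['joints'])"
```

```text
clock: 2.52
tcp_pos: [0.4599, -0.1563, 0.4013]
orientation: [-0.163, 3.137, 0.001]
contact_force: [0.5, 0.5, 0.2]
grip_width: 0.0854
gripper_force: 0.0
clock: 2.93
tcp_pos: [0.4594, -0.1544, 0.3107]
orientation: [0.162, -3.134, -0.0]
contact_force: [-0.3, -0.4, 0.5]
grip_width: 0.0858
gripper_force: 0.0
[-0.41539762  0.07679785  0.65955509  1.92332856 -0.05101004  1.15796381
  1.93748257]
```

View pics/s1.png

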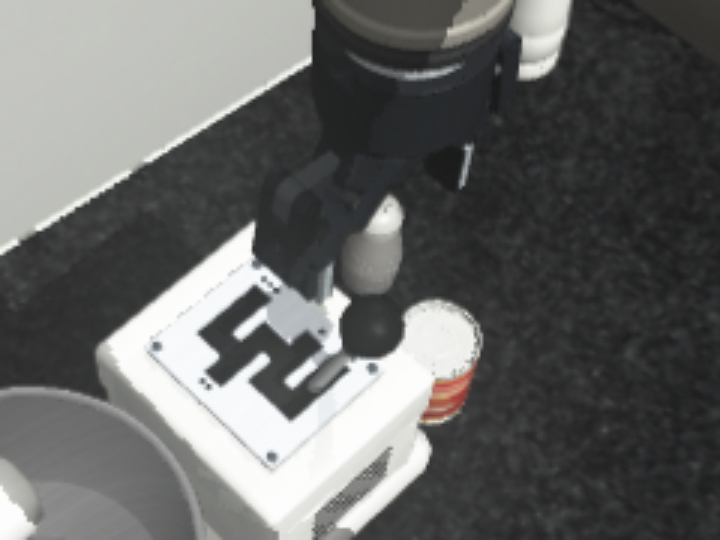

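The gripper is above the knob with the fingers clear on both sides, and the lever has not moved. I correct by -8 mm in y, descend and close.

```bash
python3 -m crank '[[0.006,-0.041,0,0,1],[0,0,0,0,1],[0,0,-0.12,0,1],[0,0,-0.12,0,1],[0,0,-0.12,0,1],[0,0,-0.12,0,1],[0,0,-0.08,0,1],[0,0,0,0,1]]' 30
python3 -m crank '[[0,0,0,0,0],[0,0,0,0,0],[0,0,0,0,0],[0,0,0,0,0]]' 30
```

```text
clock: 3.65
tcp_pos: [0.4604, -0.1627, 0.1976]
orientation: [0.162, -3.134, -0.0]
contact_force: [0.6, -0.0, -0.4]
grip_width: 0.0851
gripper_force: 0.0
clock: 3.98
tcp_pos: [0.4625, -0.1631, 0.2006]
orientation: [-0.162, 3.135, -0.0]
contact_force: [0.3, -0.1, -0.1]
grip_width: 0.0434
gripper_force: 0.0
```

```bash
python3 -m crank '[[0,0,0,0,-1],[0,0,0,0,-1],[0,0,0,0,-1],[0,0,0,0,-1],[0,0,0,0,-1]]' 30; python3 -c "
from bench import r
import numpy as np
print(r.get_obs()['tcp_pos']-np.array([.4535,-.1172,.2013]))"
```

```text
clock: 4.4
tcp_pos: [0.4622, -0.1632, 0.2004]
orientation: [-0.162, 3.136, 0.0]
contact_force: [-0.5, -0.5, 5.9]
grip_width: 0.0342
gripper_force: 29.3
[ 0.008683   -0.0459646  -0.00086707]
```

```bash
python3 -m crank '[[-0.006,0.038,0.001,0,-1],[-0.006,0.038,0.001,0,-1],[-0.007,0.038,0.001,0,-1],[-0.007,0.038,0.002,0,-1],[-0.006,0.039,0.001,0,-1],[-0.006,0.039,0.001,0,-1],[0,0,0,0,-1],[0,0,0,0,-1]]'
```

```text
clock: 5.07
tcp_pos: [0.4539, -0.1161, 0.2009]
orientation: [0.164, -3.137, -0.001]
contact_force: [-0.9, -1.1, 6.2]
grip_width: 0.0339
gripper_force: 31.0
```

```bash
python3 -m crank '[[0.028,0.002,0.005,0,-1],[0.029,0.003,0.005,0,-1],[0.029,0.003,0.005,0,-1],[0.029,0.003,0.005,0,-1],[0.029,0.003,0.005,0,-1],[0.028,0.003,0.005,0,-1],[0,0,0,0,-1],[0,0,0,0,-1]]'
```

```text
clock: 5.73
tcp_pos: [0.4883, -0.1128, 0.2066]
orientation: [0.163, -3.137, -0.002]
contact_force: [-1.8, 2.3, 3.8]
grip_width: 0.0339
gripper_force: 31.5
```

```bash
python3 -m crank '[[0.005,-0.041,0.001,0,-1],[0.005,-0.04,0.001,0,-1],[0.005,-0.04,0,0,-1],[0.005,-0.04,-0.002,0,-1],[0.005,-0.04,-0.003,0,-1],[0.005,-0.04,-0.004,0,-1],[0.005,-0.04,-0.004,0,-1],[0,0,0,0,-1]]'
python3 -c "
from bench import r
import cv2
a=r.grab_frame('side')[130:310,240:480]
cv2.imwrite('pics/s2.png',cv2.resize(a,(720,540)))
print(r.get_obs()['tcp_pos'],r.get_obs()['contact_force'])"
```

```text
clock: 6.4
tcp_pos: [0.495, -0.1711, 0.2042]
orientation: [0.16, -3.137, 0.0]
contact_force: [-1.1, 0.8, 1.6]
grip_width: 0.0343
gripper_force: 30.7
[ 0.49496013 -0.17094881  0.20425881] [-1.46014384  1.17712735  2.52349081]
```

View pics/s2.png

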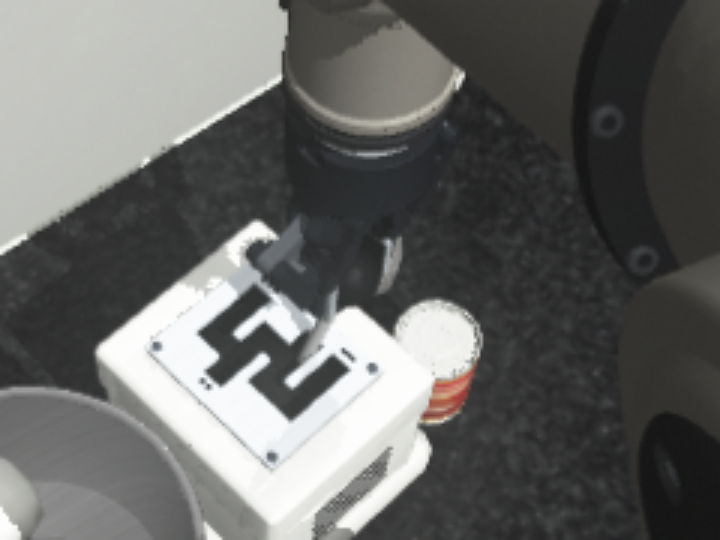

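The shaft (around 310,345) stands at the right end of the first lane, and the stop lane is empty. I hold here for about 3.5 s.

```bash
python3 -m crank '[[0,0,0,0,-1],[0,0,0,0,-1],[0,0,0,0,-1],[0,0,0,0,-1],[0,0,0,0,-1],[0,0,0,0,-1],[0,0,0,0,-1],[0,0,0,0,-1]]' | tail -0
python3 -m crank '[[0,0,0,0,-1],[0,0,0,0,-1],[0,0,0,0,-1],[0,0,0,0,-1],[0,0,0,0,-1],[0,0,0,0,-1],[0,0,0,0,-1],[0,0,0,0,-1]]' | tail -0
python3 -m crank '[[0,0,0,0,-1],[0,0,0,0,-1],[0,0,0,0,-1],[0,0,0,0,-1],[0,0,0,0,-1],[0,0,0,0,-1],[0,0,0,0,-1],[0,0,0,0,-1]]' | tail -0
python3 -m crank '[[0,0,0,0,-1],[0,0,0,0,-1],[0,0,0,0,-1],[0,0,0,0,-1],[0,0,0,0,-1],[0,0,0,0,-1],[0,0,0,0,-1],[0,0,0,0,-1]]' | tail -0
python3 -m crank '[[0,0,0,0,-1],[0,0,0,0,-1],[0,0,0,0,-1],[0,0,0,0,-1],[0,0,0,0,-1],[0,0,0,0,-1],[0,0,0,0,-1],[0,0,0,0,-1]]'
```

```text
clock: 9.78
tcp_pos: [0.4953, -0.1698, 0.2045]
orientation: [-0.162, 3.137, -0.0]
contact_force: [-1.2, -3.4, 2.0]
grip_width: 0.0343
gripper_force: 30.8Exception ignored on flushing sys.stdout:
BrokenPipeError: [Errno 32] Broken pipe
Exception ignored on flushing sys.stdout:
BrokenPipeError: [Errno 32] Broken pipe
Exception ignored on flushing sys.stdout:
BrokenPipeError: [Errno 32] Broken pipe
Exception ignored on flushing sys.stdout:
BrokenPipeError: [Errno 32] Broken pipe
```

```bash
python3 -m crank '[[-0.004,0.031,0.004,0,-1],[-0.004,0.031,0.004,0,-1],[-0.004,0.03,0.003,0,-1],[-0.004,0.03,0.003,0,-1],[0,0,0,0,-1],[0,0,0,0,-1]]'
```

```text
clock: 10.28
tcp_pos: [0.493, -0.1451, 0.2081]
orientation: [-0.164, 3.135, -0.0]
contact_force: [-1.1, -3.5, 6.2]
grip_width: 0.0342
gripper_force: 31.4
```

```bash
python3 -m crank '[[0.029,0.003,0,0,-1],[0.029,0.004,0,0,-1],[0.03,0.003,0,0,-1],[0.03,0.004,0,0,-1],[0.029,0.003,0,0,-1],[0.029,0.004,0,0,-1],[0,0,0,0,-1],[0,0,0,0,-1]]'
```

```text
clock: 10.95
tcp_pos: [0.528, -0.1404, 0.2074]
orientation: [-0.163, 3.136, 0.001]
contact_force: [0.3, -0.1, 4.7]
grip_width: 0.034
gripper_force: 31.9
```

```bash
python3 -m crank '[[-0.006,0.04,0.001,0,-1],[-0.006,0.04,0.001,0,-1],[-0.005,0.04,0,0,-1],[-0.005,0.04,-0.002,0,-1],[-0.005,0.04,-0.003,0,-1],[-0.005,0.04,-0.004,0,-1],[-0.005,0.04,-0.004,0,-1],[0,0,0,0,-1]]'
python3 -m crank '[[0,0,0,0,-1],[0,0,0,0,-1],[0,0,0,0,-1],[0,0,0,0,-1],[0,0,0,0,-1]]'
python3 -c "
from bench import r
import cv2
a=r.grab_frame('side')[130:310,240:480]
cv2.imwrite('pics/s3.png',cv2.resize(a,(720,540)))"
```

```text
clock: 11.62
tcp_pos: [0.5199, -0.0823, 0.2053]
orientation: [-0.167, 3.137, 0.002]
contact_force: [-0.5, -0.5, 7.8]
grip_width: 0.0345
gripper_force: 31.3
clock: 12.03
tcp_pos: [0.52, -0.083, 0.2054]
orientation: [-0.165, 3.137, 0.003]
contact_force: [-0.2, 0.5, 8.3]
grip_width: 0.0343
gripper_force: 31.3
```

View pics/s3.png

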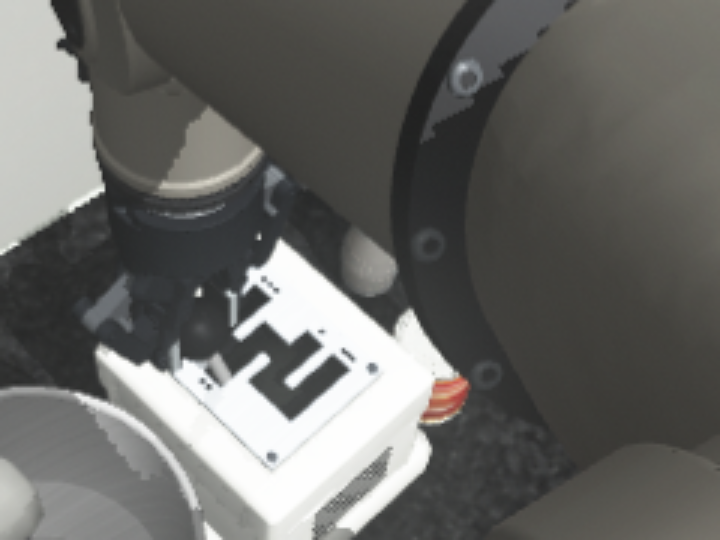

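The shaft (around 220,365) stands at the two-dot end of the second lane. I release and go straight up.

```bash
python3 -m crank '[[0,0,0,0,0.6],[0,0,0,0,0.6],[0,0,0,0,0.6],[0,0,0,0,0.6],[0,0,0,0,0.6],[0,0,0,0,0.6]]'
python3 -m crank '[[0,0,0.06,0,0.6],[0,0,0.1,0,0.6],[0,0,0.15,0,0.6],[0,0,0.15,0,0.6],[0,0,0.15,0,0.6],[0,0,0.15,0,0.6],[0,0,0,0,0.6],[0,0,0,0,0.6]]'
python3 -c "
from bench import r
import cv2
a=cv2.resize(r.grab_frame('side')[130:310,240:480],(720,540))
cv2.imwrite('pics/s4.png',a)"
```

```text
clock: 12.58
tcp_pos: [0.5196, -0.085, 0.2049]
orientation: [0.162, -3.137, -0.0]
contact_force: [-0.3, 0.9, -0.3]
grip_width: 0.0683
gripper_force: 0.0
clock: 13.25
tcp_pos: [0.5207, -0.0853, 0.3586]
orientation: [-0.162, 3.134, 0.001]
contact_force: [-0.2, 0.9, -0.6]
grip_width: 0.0684
gripper_force: 0.0
```

View pics/s4.png

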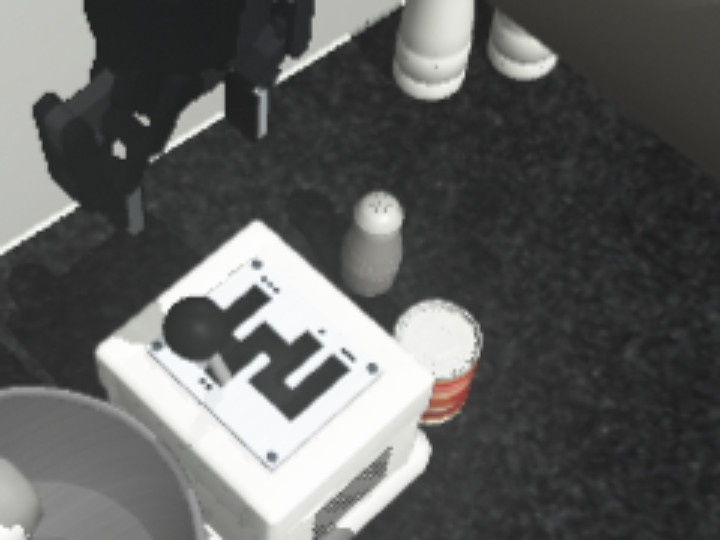

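The lever is free at the two-dot end, with the knob at (200,328) in the crop. The tin and shaker have not moved. I check the angle, then hand in.

```bash
python3 - <<'E'
from h import *
p=np.load("p.npy");k=np.array([200/3+240,328/3+130])-.33
s=least_squares(lambda v:proj("side",W(p,knob(*v)))[0]-k,[.09,.2]).x
print(s)
if .055<s[0]<.13 and s[1]>.17: print(r.hand_in())
E
```

```text
[0.05814379 0.207126  ]
the job is handed in; nothing more can be done
None
```

The lever went through the gate to first, stayed there about 3.4 s, then went on to the far end of second and was released. The job is handed in at about 13 s: the last picture put the lever at gear_along ≈ 0.058 (near the 0.045 limit) and gear_across ≈ 0.207, with the tin and shaker unmoved, but hand-in gave no verdict.

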